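# Rebuild the platen column of a probe station

### The arm

A 7-joint arm with a two-finger parallel gripper is mounted at the origin on the work surface. World frame = base frame: x ahead of the robot, y to its left, z up, the work surface at z = 0. Lengths are in m, angles in rad, forces in N, time in s.
With the tool pointing down it reaches from about 0.4 to 0.85 m from the base axis. Payload 4.5 kg.
Tool frame: the origin (TCP) lies midway between the tips of the shut fingers; the grasp point (between the pads) lies 19 mm behind it; z points along the fingers, y is the direction in which the jaws open and shut (so a half turn about z gives the same grasp; the last joint's range is limited). The gripper opens to 85 mm and grips with 20 to 120 N. Pads are 22 mm wide; open, the fingers measure 114 mm over their backs; the gripper's body (76 mm by 85 mm) begins 54 mm behind the grasp point. The pads swing forward as they close: fully open they stand 13 mm farther back than shut.
Start: joints at [-1.119, 0.689, -0.195, 1.565, 0.157, 0.902, -0.215], TCP at [0.254, 0.571, 0.231] pointing down, gripper open.
Joint ranges: [-3.01, 3.01], [-0.46, 2.08], [-1.47, 1.51], [0.13, 2.56], [-1, 4.14], [0.04, 2.09], [-2.66, 2.66]. Speed limits (rad/s): [2.57, 2.57, 3.14, 3.14, 3.14, 3.14, 3.14].

### API

Orientations are given as a 3x3 rotation matrix whose columns are the frame's x, y, z axes.
In Python, from station import bot, get_image gives the robot as it stands. The module is installed in compiled form; this text tells all that it offers.
- The arm moves only by the shell command python3 -m handwheel 'ROWS' [OPENING] [FORCE]. ROWS is JSON, a list of rows, each a list of 4 numbers: the shift along the tool's x, y, z in mm, then the turn about the tool's z in degrees. A call has exactly 8 rows; each row shifts and turns the pose as measured when the row begins, along the tool's axes as they then stand; what a row does not reach is not made up. A row lasts 1/8 s, in which the tool goes at most 62.5 mm and 10.7 degrees, less where a joint would pass 70% of its speed; a pose out of reach is approached as far as the arm can. A call with a gripper value outside its range is refused whole. OPENING is the closure, from 0 (fully open) to 1 (shut), set as the call begins (- or left out, the last holds). The fingers move at their own pace and stop on an object; FORCE is the grip in N (left out, the last holds). Time passes only in rows, so rows that do not move let the fingers close, or fill a call up. It gives the time, the measured TCP pose, the force and the opening at its end, in the units of the state.
- bot.get_obs(): the state, without advancing time (a new reading comes with each control period).
- get_image(name): name is "scene" or "side" or "wrist"; returns a dict with "frame" (384x512x3 uint8, blue, green, red), "depth" (384x512 float32, m along the optical axis (not along the pixel's ray), 0 where there is no reading), "intrinsics" (3x3 intrinsics, pixels), "R" (3x3) and "t" (3): a world point X has camera coordinates R X + t. Camera axes: x right, y down, z forward; pixel columns grow to the right and rows downward; lengths in m; the calibration is good to about 2 mm. A picture is of the moment at which its call begins.
- bot.job_done(): hands the job in, once; it reports no verdict.
The state is a dict: "time_s": time; "joints": joint angles; "joint_velocities": joint speeds; "joint_torque": joint torques, N m; "position": TCP position; "eef_rot": TCP orientation; "force": force on the tool from outside, world axes, zero at the start; "moment": the same for the moment, N m; "opening": finger opening in m.
Only numpy, scipy, OpenCV 4.12 (cv2) and the standard library are available. Lean on these libraries where they do the work, as an engineer would, in place of code of your own. Each camera call takes 0.05 s, during which the arm holds its last target. There are 200 camera calls.

### The job

Build up the bare front column of the probe station like the other two: thread the white ceramic spacer onto its post, then the brass washer, then the red flanged bushing, nose down. Lower each part all the way down before letting it go, do not drop it; slide the bushing down past the post's springs until its nose is in the washer's hole and its flange is flush on the washer, and bed it there with a firm push of about 20 N, not much more because the ceramic chips. Leave the other things on the bench as they lie.

Things in the scene. Friction and masses are not known exactly. Their poses are not given: they have to be found in the camera images.
- station: Probe station base, cream box with a red band, 400 x 340 mm, fixed, its platen taken off; level deck 85 mm above the table. Origin on the table under the bare post, which is the column nearest the robot; z up, x from the post to the chuck, 140 mm on. The two far columns (210 mm in x, 121 mm in +y and -y) are already built up and show how it should look.
- post_tip (a point): Top centre of the bare, upright, fixed steel post. 12 mm in diameter, coned to 6 mm over its last 6 mm, 66 mm high over the deck. Spacer and washer pass over it freely; the bushing (bore 14 mm) meets its springs once the nose is about 10 mm below the tip. Within 70 mm of the post nothing but its collar stands above the deck.
- post_springs (a point): On the post's axis, 50 mm above the deck: two bowed brass leaf springs in the post's sides (along the station's y) are fullest here, 16 mm across, and give way inwards. They grip the bushing's bore: sliding it down needs a steady push of 2 to 8 N all the way to its seat, and it stays where it is left. To bed it, about 20 N (springs included) once it stops; the parts are hard, so the force climbs fast.
- post_foot (a point): Foot of the post, on its axis at deck height (66 mm below the tip). Above it sits the dark knurled collar, 34 mm in diameter, seat of the stack. It is set to a height that is not measured: its upper face lies anywhere from 4 to 24 mm above this point. It does not move under load.
- spacer_mid (a point): White ceramic spacer, a ring 32 mm in outer diameter, 18 mm bore, 20 mm high, about 45 g, standing on the mat. Point: its centre, half-way up; z along its axis. Chips if it or the parts above it are pressed with more than 40 N, knocks included, so meet the seat at 10 mm/s or less.
- washer_mid (a point): Brass washer, 44 mm in outer diameter, 22.4 mm hole, 6 mm thick, about 50 g, lying flat on the mat. Point: its centre, half-way up; z along its axis. On the post it is loose by several mm, so lay it down centred on the post, within 2 mm.
- bushing_mid (a point): Red flanged insulating bushing, about 25 g, standing nose down on the mat. From the bottom up: conical nose 4 mm long (17.6 mm diameter at the tip, 20.4 mm at its root), flange 36 mm in diameter and 4 mm thick, hub 26 mm in diameter and 18 mm high, by which it is gripped. Bore 14 mm right through. Total height 26 mm. Point: on its axis, 17 mm above the nose's tip (middle of the hub); z up along its axis. Home on the washer this point is 16 mm above washer_mid.
- standoff: Spare dark grey spacer, 24 mm in diameter, 12 mm high, 8 mm bore (too small for the post). Origin: centre of its underside. Not to be used.
- shim: Spare steel washer, 36 mm in diameter, 4 mm thick, 8 mm hole (too small for the post). Origin: centre of its underside. Not to be used.
- positioner: Probe micropositioner, aluminium and black, 75 x 45 x 74 mm, with a thin needle arm reaching 92 mm to its +x. Origin: centre of its underside. Leave.
- tweezers: Steel tweezers lying flat, 120 mm long. Origin: centre of the underside. Leave.
- wafer_box: Black and clear wafer box, 75 x 75 x 20 mm. Origin: centre of its underside. Leave.
- screwdriver: Screwdriver lying on the table. Leave.
- bottle: Amber bottle, 56 mm in diameter, 100 mm high. Origin: centre of its underside. Leave.
- mat: Blue anti-static mat, fixed, 380 x 300 mm, 3 mm thick, on which the small parts lie. Origin: centre of its underside on the table.

How it is judged:
By the outcome, as a careful person would: the job done as asked, in the order asked, and still so for the second after the job is handed in, with the robot touching nothing.
It also fails if it takes over 72 s, if anything falls off the work surface, if the arm or the gripper's body presses on something with over 40 N, if the wrist force passes 120 N, or if a joint passes its speed limit or range.

## Working session

There is one attempt and no reset: what is moved stays moved. The work goes in short steps, Python scripts to look and compute and a shell command to move; the robot and the scene stay as the last step left them, time stands still between calls to the robot, and variables do not carry over. Pictures are saved under pics/ and viewed, about 8 in all and at most 12, crops included, and the job is handed in when it is done.

```bash
mkdir -p pics; cat > h.py <<'E'
import numpy as np, cv2
from station import bot, get_image
def world(im,u,v,z=None):
    K=im['intrinsics'];R=im['R'];t=im['t']
    d=R.T@np.linalg.inv(K)@np.array([u,v,1.0]);c=-R.T@t
    return c+d*((z-c[2])/d[2])
def cloud(im):
    D=im['depth'];K=im['intrinsics'];v,u=np.indices(D.shape)
    P=np.stack([(u-K[0,2])/K[0,0]*D,(v-K[1,2])/K[1,1]*D,D],-1)
    return (P-im['t'])@im['R']
E
python3 - <<'E'
from h import *
a=get_image('scene');b=get_image('side')
np.savez('s0.npz',**a);np.savez('s1.npz',**b)
cv2.imwrite('pics/scene.png',cv2.resize(a['frame'],(800,600)));cv2.imwrite('pics/side.png',cv2.resize(b['frame'],(800,600)))
o=bot.get_obs();print(o)
for i in(a,b):print(-i['R'].T@i['t'],i['R'][2])
E
```

```text
{'time_s': 0.1, 'joints': array([-1.11917902,  0.68992669, -0.19453295,  1.5662484 ,  0.15733804,
        0.90251918, -0.21511739]), 'joint_velocities': array([ 1.14718926e-04, -2.89154890e-03, -3.81567459e-05, -1.65905142e-03,
        1.55284338e-03, -1.45306754e-03,  1.29446484e-03]), 'joint_torque': array([-4.52816952e-03, -5.40597725e+01, -1.27181467e+00, -1.58986562e+01,
        9.38836543e-03,  4.34149013e-03,  1.33886468e-05]), 'position': array([0.25340768, 0.57067263, 0.23054577]), 'eef_rot': array([[-9.14014752e-01,  4.05680569e-01, -5.55685278e-04],
       [ 4.05680923e-01,  9.14013342e-01, -1.61236317e-03],
       [-1.46200651e-04, -1.69915464e-03, -9.99998546e-01]]), 'force': array([ 0.30367583, -0.46564931, -0.74810618]), 'moment': array([-0.01472941, -0.018546  ,  0.03318629]), 'opening': 0.08520357122031222}
[1.17658121 0.11733336 0.93547255] [-0.61833203 -0.11557773 -0.77737204]
[0.4350486  0.80401845 0.66411678] [ 0.09979788 -0.82632434 -0.55428194]
```

View pics/scene.png

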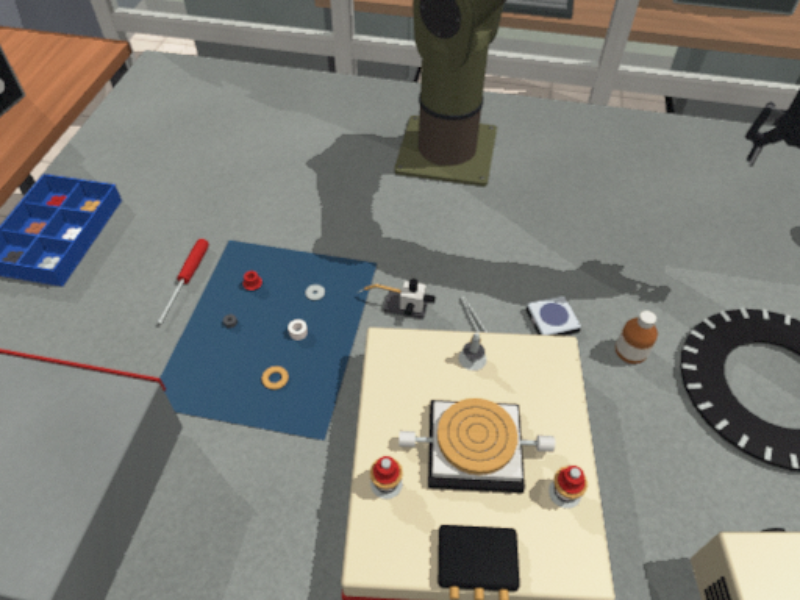

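View pics/side.png

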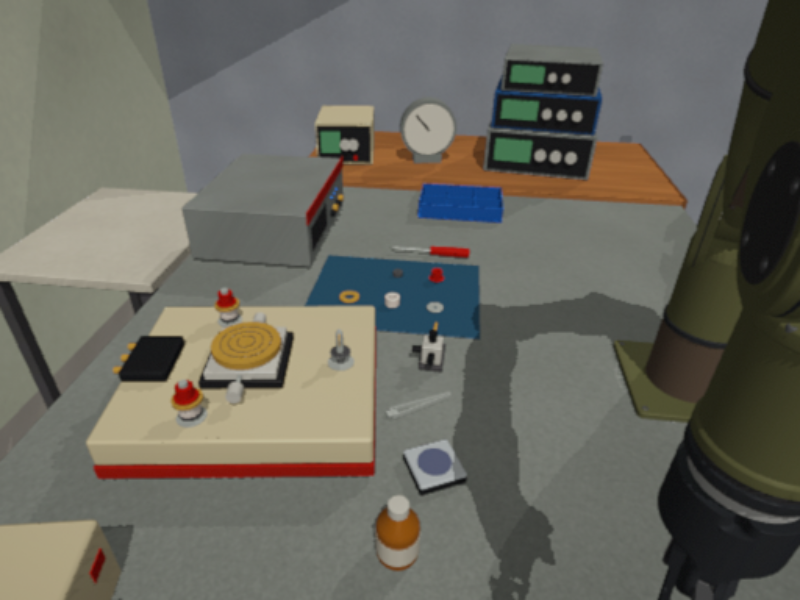

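The scene view shows the bushing at (252,282), spacer (298,329), washer (275,378) and post (475,345). In the side view the post is at (340,345). I'll locate these by colour, with depth as a cross-check.

```bash
python3 - <<'E'
from h import *
a=dict(np.load('s0.npz'));b=dict(np.load('s1.npz'))
s=0.64
def blob(im,c,rng,r,z):
    P=cloud(im);u0,v0=[int(x*s) for x in c]
    hsv=cv2.cvtColor(im['frame'],cv2.COLOR_BGR2HSV)
    m=cv2.inRange(hsv,rng[0],rng[1]);w=np.zeros_like(m);w[v0-r:v0+r,u0-r:u0+r]=1;m=m*w>0
    v,u=np.nonzero(m);Q=P[m];Q=Q[Q[:,2]>-.05]
    print(len(u),'ray',world(im,(u.min()+u.max())/2,(v.min()+v.max())/2,z).round(4),'depth mid',((Q.min(0)+Q.max(0))/2).round(4),'zmax',Q[:,2].max().round(4))
red=((0,150,60),(8,255,255));red2=((170,150,60),(180,255,255));br=((9,120,90),(25,255,255));wh=((0,0,140),(180,70,255))
for im,cs in((a,((252,282),(298,329),(275,378))),(b,((436,275),(392,300),(349,297)))):
    for n,c,rg,z in zip(('bush','spacer','washer'),cs,(red,wh,br),(.018,.013,.006)):
        print(n,end=' ');blob(im,c,rg,12,z)
# post: points above deck near the post
for im,c in((a,(475,345)),(b,(340,345))):
    P=cloud(im);u0,v0=[int(x*s) for x in c]
    w=P[v0-30:v0+30,u0-30:u0+30].reshape(-1,3)
    for lo,hi in((.08,.088),(.0885,.112),(.115,.125),(.125,.135),(.135,.145),(.145,.17)):
        q=w[(w[:,2]>lo)&(w[:,2]<hi)]
        if len(q):print('post',lo,hi,len(q),q.mean(0).round(4),q.min(0).round(4),q.max(0).round(4))
# deck orientation : far columns
P=cloud(a)
for c in((387,470),(570,480)):
    u0,v0=[int(x*s) for x in c];w=P[v0-20:v0+20,u0-20:u0+20].reshape(-1,3);q=w[(w[:,2]>.125)];print('far',len(q),((q.min(0)+q.max(0))/2).round(4),q[:,2].max())
def crop(im,c,r):
    u0,v0=[int(x*s) for x in c];return cv2.resize(im['frame'][v0-r:v0+r,u0-r:u0+r],(400,400),interpolation=cv2.INTER_CUBIC)
cv2.imwrite('pics/c1.png',np.hstack([crop(a,(475,340),25),crop(b,(340,345),25)]))
E
```

```text
bush 86 ray [ 0.465  -0.2959  0.018 ] depth mid [ 0.8154 -0.0961  0.473 ] zmax 0.9355
spacer 127 ray [ 0.5514 -0.183   0.013 ] depth mid [ 0.8498 -0.0436  0.4685] zmax 0.9355
washer 132 ray [ 0.6518 -0.1926  0.006 ] depth mid [ 0.6541 -0.1921  0.0079] zmax 0.0143
bush 43 ray [ 0.4657 -0.2964  0.018 ] depth mid [ 0.4653 -0.2926  0.0217] zmax 0.0323
spacer 89 ray [ 0.5669 -0.1598  0.013 ] depth mid [ 0.5582 -0.1175  0.0451] zmax 0.0877
washer 65 ray [ 0.6542 -0.1927  0.006 ] depth mid [ 0.6535 -0.1928  0.0079] zmax 0.0128
post 0.08 0.088 1786 [0.6074 0.1297 0.0858] [0.5392 0.0491 0.0808] [0.6712 0.2046 0.088 ]
post 0.0885 0.112 260 [0.6074 0.1229 0.0971] [0.5494 0.05   0.0885] [0.6717 0.1994 0.112 ]
post 0.115 0.125 14 [0.6069 0.1274 0.1203] [0.6024 0.1226 0.1158] [0.6095 0.1324 0.1243]
post 0.125 0.135 11 [0.6066 0.1266 0.1307] [0.6037 0.1215 0.1261] [0.6083 0.133  0.1347]
post 0.135 0.145 15 [0.6066 0.1261 0.1396] [0.602  0.1188 0.1351] [0.6094 0.1326 0.1444]
post 0.145 0.17 20 [0.6055 0.1264 0.1492] [0.5993 0.1219 0.145 ] [0.6098 0.1317 0.1538]
post 0.08 0.088 2627 [0.6242 0.0871 0.0857] [ 0.5389 -0.044   0.081 ] [0.7271 0.2015 0.088 ]
post 0.0885 0.112 119 [0.6116 0.1236 0.104 ] [0.5663 0.0238 0.0885] [0.7067 0.1441 0.1119]
post 0.115 0.125 10 [0.6005 0.1312 0.1202] [0.5969 0.1282 0.1175] [0.6046 0.1342 0.1232]
post 0.125 0.135 13 [0.6006 0.1314 0.1296] [0.5961 0.1284 0.1251] [0.6067 0.1353 0.1345]
post 0.135 0.145 18 [0.6004 0.1318 0.1404] [0.5958 0.1279 0.1359] [0.6069 0.1361 0.1445]
post 0.145 0.17 15 [0.6007 0.1289 0.1488] [0.5959 0.126  0.1451] [0.6067 0.1336 0.1521]
far 263 [0.9946 0.0672 0.5302] 0.9354725524952037
far 281 [0.9761 0.2076 0.5303] 0.9354725524952037
```

View pics/c1.png

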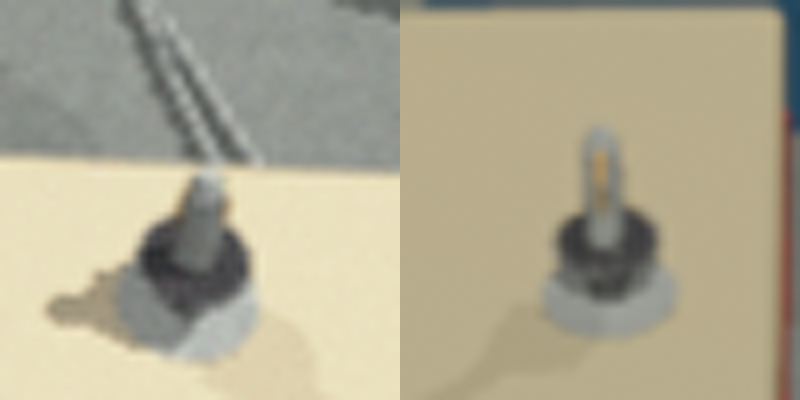

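Post axis ≈ (0.6015, 0.127), bushing ≈ (0.465, -0.295), spacer ≈ (0.551, -0.183), washer ≈ (0.653, -0.193). The crop shows the collar about half-way up the lower post. Moving towards the spacer, turning the tool square to the world axes.

```bash
python3 -m handwheel '[[-43,-42,0,-8],[-37,-47,0,-8],[-30,-52,0,-8],[-22,-56,0,0],[-22,-56,0,0],[-22,-56,0,0],[-22,-56,0,0],[-22,-56,0,0]]' 0.2 40
```

```text
time_s: 1.1
position: [0.4393, 0.1181, 0.2275]
eef_rot: [[-1.0, -0.026, -0.003], [-0.026, 1.0, 0.001], [0.003, 0.001, -1.0]]
force: [1.0, 0.7, 0.4]
opening: 0.0683
```

```bash
python3 -m handwheel '[[-19,-52,0,0],[-19,-52,10,0],[-19,-52,10,0],[-19,-52,10,0],[-19,-52,10,0],[-10,-30,10,1.5],[0,0,0,0],[0,0,0,0]]' 0.4 40
python3 - <<'E'
from h import *
a=get_image('wrist');np.savez('w0.npz',**a)
cv2.imwrite('pics/w0.png',a['frame']);print(-a['R'].T@a['t'],a['R'],bot.get_obs()['opening'])
E
```

```text
time_s: 2.1
position: [0.5534, -0.1851, 0.1732]
eef_rot: [[-1.0, 0.011, -0.005], [0.011, 1.0, 0.0], [0.005, 0.0, -1.0]]
force: [0.5, 0.7, 0.4]
opening: 0.0509
[ 0.48825017 -0.18408419  0.31531865] [[ 1.07482780e-02  9.99942227e-01 -1.33335508e-04]
 [ 9.66570152e-01 -1.03554033e-02  2.56193104e-01]
 [ 2.56176922e-01 -2.88251282e-03 -9.66625613e-01]] 0.05124610824496609
```

View pics/w0.png

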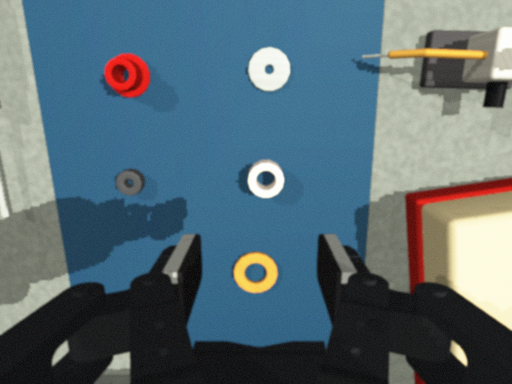

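Wrist view: bushing at (127,75), spacer (266,179), washer (256,272), fingers either side at the bottom. Everything is clear of its neighbours. Measuring all three from this view.

```bash
cat > m.py <<'E'
from h import *
def measure(a,n,lo,hi,c,z,r=35):
    hsv=cv2.cvtColor(a['frame'],cv2.COLOR_BGR2HSV);m=cv2.inRange(hsv,lo,hi)
    if n=='bush':m|=cv2.inRange(hsv,(172,)+lo[1:],(180,255,255))
    w=np.zeros_like(m);cv2.circle(w,c,r,255,-1);m&=w
    k=max(cv2.findContours(m,cv2.RETR_EXTERNAL,cv2.CHAIN_APPROX_NONE)[0],key=cv2.contourArea)
    P=np.array([world(a,u,v,z) for u,v in k[:,0]])
    (x,y),rad=cv2.minEnclosingCircle((P[:,:2]*1000).astype(np.float32))
    print(n,round(x,1),round(y,1),'r',round(rad,1),'bbox mid',(500*(P.min(0)+P.max(0)))[:2].round(1))
    return x,y
E
python3 - <<'E'
from m import *
a=dict(np.load('w0.npz'))
measure(a,'spacer',(0,0,140),(180,60,255),(266,179),.023)
measure(a,'washer',(12,100,90),(35,255,255),(256,272),.009)
measure(a,'bush',(0,150,90),(8,255,255),(127,75),.011)
P=cloud(a);print(P[179,280],P[179,300],P[272,272])
E
```

```text
spacer 553.9 -179.2 r 17.7 bbox mid [ 554.  -179.2]
washer 651.7 -189.9 r 22.3 bbox mid [ 651.7 -189.9]
bush 465.8 -295.5 r 19.2 bbox mid [ 466.  -295.6]
[ 0.55447256 -0.16641741  0.02217896] [ 0.5589891  -0.14656852  0.00307326] [ 0.65265424 -0.17297636  0.00676388]
```

```bash
python3 -m handwheel '[[-2,4,35,-0.3],[0,0,40,-0.3],[0,0,40,0],[0,0,25,0],[0,0,15,0],[0,0,8,0],[0,0,2,0],[0,0,0,0]]' 0.4 40
python3 - <<'E'
from h import *
print(bot.get_obs()['position'])
E
```

```text
time_s: 3.15
position: [0.5595, -0.1708, 0.0093]
eef_rot: [[-1.0, -0.015, 0.005], [-0.015, 1.0, 0.003], [-0.005, 0.003, -1.0]]
force: [-0.7, -0.6, -0.5]
opening: 0.0513
[ 0.5595018  -0.17079002  0.00932781]
```

```bash
python3 -m handwheel '[[2,-5,1,0],[0,-3,1,0],[0,0,0,0],[0,0,0,0],[0,0,0,0],[0,0,0,0],[0,0,0,0],[0,0,0,0]]' 0.4 40
```

```text
time_s: 4.15
position: [0.5585, -0.1802, 0.0088]
eef_rot: [[-1.0, -0.014, 0.008], [-0.014, 1.0, 0.003], [-0.008, 0.002, -1.0]]
force: [-0.5, 0.6, 0.6]
opening: 0.0512
```

```bash
python3 -m handwheel '[[3,0,3,0],[1,0,1,0],[0,0,0,0],[0,0,0,0],[0,0,0,0],[0,0,0,0],[0,0,0,0],[0,0,0,0]]' 0.75 40
python3 - <<'E'
from h import *
a=get_image('wrist');np.savez('w1.npz',**a);cv2.imwrite('pics/w1.png',a['frame']);print(bot.get_obs()['opening'],bot.get_obs()['position'])
E
```

```text
time_s: 5.15
position: [0.5553, -0.1802, 0.0058]
eef_rot: [[-1.0, -0.015, 0.01], [-0.015, 1.0, 0.002], [-0.01, 0.002, -1.0]]
force: [-0.6, 0.4, 2.2]
opening: 0.0304
0.030265687658202135 [ 0.5553343  -0.18018416  0.00581884]
```

View pics/w1.png

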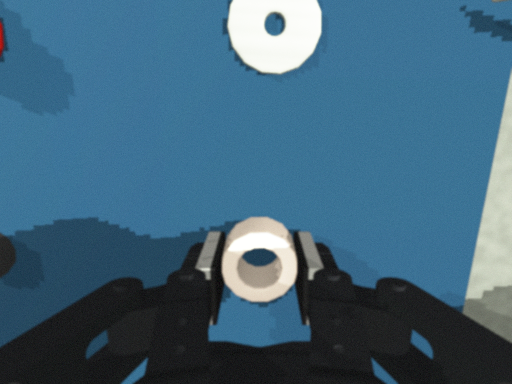

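Spacer at (260,260) is squarely between the pads. Lifting and carrying towards the post, stopping beyond it so that the wrist camera can see its tip.

```bash
python3 -m handwheel '[[0,0,-25,0],[0,0,-45,0],[0,0,-45,0],[0,0,-40,0],[-7,20,-18,0],[-14,40,0,0],[-18,52,0,0],[-18,52,0,0]]' 
python3 -m handwheel '[[-18,50,0,0],[-16,45,0,0],[-14,38,0,0],[-5,15,0,0],[0,0,0,0],[0,0,0,0],[0,0,0,0],[0,0,0,0]]' 
python3 - <<'E'
from h import *
a=dict(np.load('w1.npz'));P=cloud(a)[200:310,215:305].reshape(-1,3)
q=P[(P[:,2]>.0205)&(P[:,2]<.027)];print('spacer top',len(q),q.min(0),q.max(0),q.mean(0))
E
```

```text
time_s: 6.2
position: [0.6056, -0.0202, 0.181]
eef_rot: [[-1.0, -0.001, 0.001], [-0.001, 1.0, -0.002], [-0.001, -0.002, -1.0]]
force: [1.3, 0.2, -1.2]
opening: 0.0301
time_s: 7.2
position: [0.6564, 0.1301, 0.1774]
eef_rot: [[-1.0, -0.002, -0.007], [-0.002, 1.0, -0.007], [0.007, -0.007, -1.0]]
force: [-0.2, 0.2, -1.2]
opening: 0.03
spacer top 3069 [ 0.5392103  -0.19752528  0.02050427] [ 0.57058732 -0.1620407   0.02698285] [ 0.55395554 -0.17968687  0.02212671]
```

```bash
python3 - <<'E'
from h import *
a=get_image('wrist');np.savez('w2.npz',**a);cv2.imwrite('pics/w2.png',a['frame'])
P=cloud(a).reshape(-1,3);o=bot.get_obs();print(o['position'])
n=(abs(P[:,0]-.6015)<.03)&(abs(P[:,1]-.127)<.03)
for lo,hi in((.087,.094),(.094,.114),(.116,.13),(.13,.145),(.145,.149),(.149,.156)):
    q=P[n&(P[:,2]>lo)&(P[:,2]<hi)]
    if len(q):print(lo,hi,len(q),q.min(0).round(4),q.max(0).round(4),((q.min(0)+q.max(0))/2).round(4),q.mean(0).round(4))
q=P[n&(P[:,2]>.08)&(P[:,2]<.12)];print(np.histogram(q[:,2]*1000,np.arange(82,120,2)))
E
```

```text
[0.65652344 0.1299824  0.17739072]
0.087 0.094 2 [0.5846 0.1076 0.087 ] [0.6051 0.1368 0.0872] [0.5949 0.1222 0.0871] [0.5949 0.1222 0.0871]
0.094 0.114 1964 [0.5852 0.1104 0.0961] [0.6198 0.1449 0.1137] [0.6025 0.1277 0.1049] [0.6017 0.1279 0.1079]
0.116 0.13 12 [0.5968 0.1239 0.1162] [0.6006 0.1333 0.129 ] [0.5987 0.1286 0.1226] [0.5979 0.1296 0.1234]
0.13 0.145 110 [0.5966 0.12   0.1313] [0.6083 0.1353 0.145 ] [0.6025 0.1277 0.1381] [0.6015 0.1282 0.1422]
0.145 0.149 218 [0.5968 0.1216 0.145 ] [0.6077 0.1336 0.149 ] [0.6023 0.1276 0.147 ] [0.6023 0.1277 0.1469]
0.149 0.156 164 [0.5991 0.1243 0.149 ] [0.6059 0.1311 0.1523] [0.6025 0.1277 0.1506] [0.6027 0.1277 0.1501]
(array([1803, 3681,  136,    0,    0,    0,    0,    1,    1,    1,    0,
         25, 1086,  844,    4,    2,    1,    2]), array([ 82,  84,  86,  88,  90,  92,  94,  96,  98, 100, 102, 104, 106,
       108, 110, 112, 114, 116, 118]))
```

View pics/w2.png

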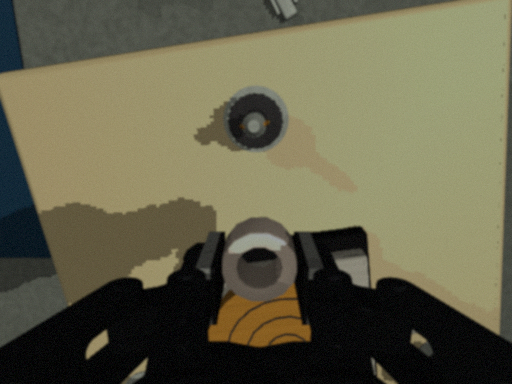

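Post axis at (0.6024, 0.1277), pixel (254,125), tip z ≈ 0.151, collar top z ≈ 0.108 (≈ 23 mm above the deck). The spacer should seat with the TCP at z ≈ 0.111.

```bash
python3 -m handwheel '[[14,-1,0,0],[18,-1,0,0],[14,0,0,0],[5,0,0,0],[0,0,0,0],[0,0,0,0],[0,0,0,0],[0,0,0,0]]'
```

```text
time_s: 8.25
position: [0.6066, 0.1249, 0.1783]
eef_rot: [[-1.0, 0.004, -0.004], [0.004, 1.0, -0.007], [0.004, -0.007, -1.0]]
force: [0.1, -0.5, 0.5]
opening: 0.0299
```

```bash
python3 -m handwheel '[[2.5,1.5,6,0],[1.2,1,8,0],[0,0,4,0],[0,0,0,0],[0,0,0,0],[0,0,0,0],[0,0,0,0],[0,0,0,0]]'
```

```text
time_s: 9.25
position: [0.6027, 0.1276, 0.1588]
eef_rot: [[-1.0, 0.003, -0.004], [0.004, 1.0, -0.007], [0.004, -0.007, -1.0]]
force: [-0.4, 0.0, -0.9]
opening: 0.0302
```

```bash
python3 -m handwheel '[[0,0,5,0],[0,0,8,0],[0,0,8,0],[0,0,8,0],[0,0,6,0],[0,0,2,0],[0,0,0,0],[0,0,0,0]]'
```

```text
time_s: 10.25
position: [0.6024, 0.1272, 0.1187]
eef_rot: [[-1.0, 0.003, -0.005], [0.003, 1.0, -0.007], [0.005, -0.007, -1.0]]
force: [0.6, 0.2, -0.5]
opening: 0.0304
```

```bash
python3 -m handwheel '[[0,0,1.2,0],[0,0,1.2,0],[0,0,1.2,0],[0,0,1,0],[0,0,0.8,0],[0,0,0.5,0],[0,0,0,0],[0,0,0,0]]'
```

```text
time_s: 11.25
position: [0.6027, 0.1272, 0.1129]
eef_rot: [[-1.0, 0.004, -0.003], [0.004, 1.0, -0.007], [0.003, -0.007, -1.0]]
force: [-0.2, -0.6, 0.2]
opening: 0.0302
```

```bash
python3 -m handwheel '[[0,0,0.6,0],[0,0,0.6,0],[0,0,0.5,0],[0,0,0.5,0],[0,0,0.4,0],[0,0,0,0],[0,0,0,0],[0,0,0,0]]'
```

```text
time_s: 12.25
position: [0.6028, 0.1273, 0.1117]
eef_rot: [[-1.0, 0.004, -0.003], [0.004, 1.0, -0.007], [0.003, -0.007, -1.0]]
force: [-1.3, -0.0, 2.6]
opening: 0.0302
```

```bash
python3 -m handwheel '[[0,0,0.7,0],[0,0,0.7,0],[0,0,0.7,0],[0,0,0.7,0],[0,0,0.7,0],[0,0,0.7,0],[0,0,0.7,0],[0,0,0.7,0]]'
```

```text
time_s: 13.25
position: [0.6027, 0.1273, 0.1116]
eef_rot: [[-1.0, 0.004, -0.001], [0.004, 1.0, -0.008], [0.001, -0.008, -1.0]]
force: [-3.0, -1.3, 8.0]
opening: 0.0302
```

Spacer is seated: motion stopped at z = 0.1116 with an 8 N push. Releasing, rising, and going on to the washer.

```bash
python3 -m handwheel '[[0,0,0,0],[0,0,0,0],[0,0,0,0],[0,0,-4,0],[0,0,-12,0],[0,0,-25,0],[0,0,-25,0],[0,0,-5,0]]' 0.3 40
python3 -m handwheel '[[-5,-35,0,0],[-8,-52,0,0],[-9,-55,0,0],[-9,-55,0,0],[-8,-50,10,0],[-6,-40,20,0],[-3,-15,20,0],[0,0,5,0]]' 0.3 40
python3 - <<'E'
from m import *
print(bot.get_obs()['position'])
a=get_image('wrist');b=get_image('side');np.savez('w3.npz',**a);np.savez('s3.npz',**b)
P=cloud(b).reshape(-1,3);n=(abs(P[:,0]-.602)<.02)&(abs(P[:,1]-.127)<.022)
print(np.histogram(P[n,2]*1000,np.arange(84,156,4)))
c=(int(a['intrinsics'][0,2]),0);K=a['intrinsics'];X=a['R']@[.6525,-.191,.009]+a['t'];p=K@X/X[2];p=p[:2].astype(int);print(p)
measure(a,'washer',(12,100,90),(35,255,255),(int(p[0]),int(p[1])),.009,60)
E
```

```text
time_s: 14.25
position: [0.6033, 0.1282, 0.1855]
eef_rot: [[-1.0, 0.004, -0.0], [0.004, 1.0, -0.008], [-0.0, -0.008, -1.0]]
force: [2.0, 0.8, 0.0]
opening: 0.0599
time_s: 15.25
position: [0.6514, -0.1796, 0.1284]
eef_rot: [[-1.0, -0.001, -0.001], [-0.001, 1.0, -0.004], [0.001, -0.004, -1.0]]
force: [-0.3, 1.0, 0.6]
opening: 0.0599
[ 0.65140132 -0.17960564  0.12835776]
(array([110,  19,   4,   2,   0,  15,  14,  18,  18,  15,  22,  46,   8,
         6,   7,   8,   7]), array([ 84,  88,  92,  96, 100, 104, 108, 112, 116, 120, 124, 128, 132,
       136, 140, 144, 148, 152]))
[244 187]
washer 652.4 -189.6 r 21.9 bbox mid [ 652.4 -189.7]
```

```bash
python3 -m handwheel '[[0,-4,15,0],[-0.5,-4,25,0],[0,-1,25,0],[0,0,20,0],[0,0,10,0],[0,0,3,0],[0,0,0,0],[0,0,0,0]]' 0.3 40
```

```text
time_s: 16.35
position: [0.6572, -0.1762, 0.0311]
eef_rot: [[-1.0, -0.017, 0.008], [-0.017, 1.0, 0.001], [-0.008, 0.001, -1.0]]
force: [0.4, 0.3, 0.1]
opening: 0.0596
```

```bash
python3 -m handwheel '[[2,-6,2,0],[2,-6,3,0],[0,-1.5,4,0],[0,0,6,0],[0,0,4,0],[0,0,1,0],[0,0,0,0],[0,0,0,0]]' 0.3 40
```

```text
time_s: 17.35
position: [0.6538, -0.1912, 0.0105]
eef_rot: [[-1.0, -0.016, 0.009], [-0.016, 1.0, 0.001], [-0.009, 0.001, -1.0]]
force: [-0.9, 0.2, 0.0]
opening: 0.0598
```

```bash
python3 -m handwheel '[[0.5,0.5,1.5,0],[0.5,0.5,1.5,0],[0,0,1.5,0],[0,0,1.5,0],[0,0,1.5,0],[0,0,1,0],[0,0,1,0],[0,0,0,0]]' 0.42 40
```

```text
time_s: 18.35
position: [0.6531, -0.1901, 0.0006]
eef_rot: [[-1.0, -0.017, 0.01], [-0.017, 1.0, 0.001], [-0.01, 0.001, -1.0]]
force: [-0.1, 0.3, 0.0]
opening: 0.0498
```

```bash
python3 -m handwheel '[[0,0,0.7,0],[0,0,0.7,0],[0,0,0.7,0],[0,0,0.7,0],[0,0,0.7,0],[0,0,0.4,0],[0,0,0,0],[0,0,0,0]]' 0.42 40
```

```text
time_s: 19.35
position: [0.6532, -0.1902, 0.0003]
eef_rot: [[-1.0, -0.016, 0.01], [-0.016, 1.0, -0.0], [-0.01, -0.0, -1.0]]
force: [-0.9, -0.1, 1.1]
opening: 0.0494
```

The tips touch the mat at z = 0.0003. Raising 1 mm and closing.

```bash
python3 -m handwheel '[[0.3,0,-1,0],[0,0,-0.5,0],[0,0,0,0],[0,0,0,0],[0,0,0,0],[0,0,0,0],[0,0,0,0],[0,0,0,0]]' 0.42 40
python3 -m handwheel '[[0,0,0,0],[0,0,0,0],[0,0,0,0],[0,0,0,0],[0,0,-4,0],[0,0,-8,0],[0,0,-6,0],[0,0,0,0]]' 0.65 50
python3 - <<'E'
from h import *
a=get_image('wrist');np.savez('w4.npz',**a);cv2.imwrite('pics/w4.png',a['frame']);o=bot.get_obs();print(o['opening'],o['position'])
P=cloud(a)[190:350,190:330].reshape(-1,3);z=o['position'][2]
hsv=cv2.cvtColor(a['frame'],cv2.COLOR_BGR2HSV)[190:350,190:330];m=cv2.inRange(hsv,(12,100,60),(35,255,255)).ravel()>0
q=P[m];print(len(q),q.min(0),q.max(0),(q.min(0)+q.max(0))/2-o['position'],np.percentile(q[:,2],[10,50,90]))
E
```

```text
time_s: 20.35
position: [0.6528, -0.1901, 0.001]
eef_rot: [[-1.0, -0.016, 0.01], [-0.016, 1.0, -0.0], [-0.01, -0.0, -1.0]]
force: [-0.4, 0.5, 0.3]
opening: 0.0496
time_s: 21.35
position: [0.653, -0.1902, 0.0209]
eef_rot: [[-1.0, -0.016, 0.011], [-0.016, 1.0, -0.0], [-0.011, -0.0, -1.0]]
force: [0.8, 0.3, -0.6]
opening: 0.0408
0.04071549485456359 [ 0.6528067  -0.19013373  0.02060673]
5533 [ 0.58562658 -0.21259298  0.00080649] [ 0.68505608 -0.16609108  0.16203984] [-0.01746537  0.0007917   0.06081644] [0.02604322 0.02722527 0.02804233]
```

View pics/w4.png

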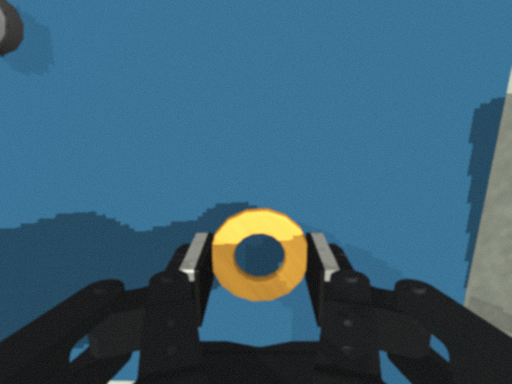

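Washer at (259,254) is held level and centred. Carrying it above the post.

```bash
python3 -m handwheel '[[0,0,-25,0],[0,0,-40,0],[0,0,-40,0],[0,10,-35,0],[3,25,-10,0],[6,40,0,0],[7,48,0,0],[7,48,0,0]]'
python3 -m handwheel '[[7,48,0,0],[7,45,0,0],[5,32,0,0],[2,12,0,0],[0,0,0,0],[0,0,0,0],[0,0,0,0],[0,0,0,0]]'
python3 - <<'E'
from m import *
a=dict(np.load('w4.npz'))
x,y=measure(a,'washer',(10,100,60),(35,255,255),(259,254),.0282,58);print(x-652.8,y+190.1)
E
```

```text
time_s: 22.4
position: [0.6209, -0.0161, 0.1692]
eef_rot: [[-1.0, -0.01, 0.001], [-0.01, 1.0, -0.0], [-0.001, -0.0, -1.0]]
force: [-0.1, 0.4, -0.4]
opening: 0.0407
time_s: 23.4
position: [0.5887, 0.1306, 0.1628]
eef_rot: [[-1.0, -0.018, -0.012], [-0.018, 1.0, -0.001], [0.012, -0.001, -1.0]]
force: [-1.1, 0.4, -1.3]
opening: 0.041
washer 651.8 -189.8 r 21.9 bbox mid [ 651.8 -189.8]
-1.0026977539062045 0.3314453124999943
```

```bash
python3 -m handwheel '[[-4,-1,0,0],[-6,-1,0,0],[-3,-1,0,0],[-1,0,0,0],[0,0,0,0],[0,0,0,0],[0,0,0,0],[0,0,0,0]]'
```

```text
time_s: 24.4
position: [0.6042, 0.1265, 0.1627]
eef_rot: [[-1.0, -0.016, -0.012], [-0.016, 1.0, -0.001], [0.012, -0.001, -1.0]]
force: [-0.3, -0.4, -0.0]
opening: 0.0405
```

```bash
python3 -m handwheel '[[0,0.5,4,0],[0,0.4,7,0],[0,0,7,0],[0,0,7,0],[0,0,4,0],[0,0,1,0],[0,0,0,0],[0,0,0,0]]'
```

```text
time_s: 25.4
position: [0.6035, 0.1274, 0.1301]
eef_rot: [[-1.0, -0.017, -0.013], [-0.017, 1.0, -0.001], [0.013, -0.001, -1.0]]
force: [0.6, 0.1, 0.1]
opening: 0.0407
```

```bash
python3 -m handwheel '[[0,0,0.8,0],[0,0,0.8,0],[0,0,0.7,0],[0,0,0.6,0],[0,0,0.6,0],[0,0,0.6,0],[0,0,0.6,0],[0,0,0,0]]'
```

```text
time_s: 26.4
position: [0.6041, 0.1275, 0.1276]
eef_rot: [[-1.0, -0.016, -0.01], [-0.016, 1.0, -0.001], [0.01, -0.001, -1.0]]
force: [-0.0, -0.6, 0.7]
opening: 0.0407
```

```bash
python3 -m handwheel '[[0.3,0,0.7,0],[0,0,0.8,0],[0,0,0.8,0],[0,0,0.8,0],[0,0,0.8,0],[0,0,0.8,0],[0,0,0.8,0],[0,0,0.8,0]]'
```

```text
time_s: 27.4
position: [0.604, 0.1275, 0.1274]
eef_rot: [[-1.0, -0.016, -0.007], [-0.016, 1.0, -0.003], [0.007, -0.003, -1.0]]
force: [-3.3, 0.9, 8.9]
opening: 0.0405
```

```bash
python3 -m handwheel '[[0,0,0,0],[0,0,0,0],[0,0,0,0],[0,0,-4,0],[0,0,-12,0],[0,0,-25,0],[0,0,-25,0],[0,0,-5,0]]' 0.3 40
python3 - <<'E'
from m import *
a=get_image('wrist');np.savez('w5.npz',**a);cv2.imwrite('pics/w5.png',a['frame']);print(bot.get_obs()['position'])
K=a['intrinsics'];X=a['R']@[.6024,.1277,.134]+a['t'];p=K@X/X[2];p=p[:2].astype(int);print(p)
measure(a,'washer',(10,100,60),(35,255,255),(int(p[0]),int(p[1])),.1345,70)
P=cloud(a).reshape(-1,3);n=(abs(P[:,0]-.6024)<.03)&(abs(P[:,1]-.1277)<.03)
for lo,hi in((.131,.138),(.145,.149),(.149,.156)):
    q=P[n&(P[:,2]>lo)&(P[:,2]<hi)]
    if len(q):print(lo,hi,len(q),((q.min(0)+q.max(0))/2).round(4),(q.max(0)-q.min(0)).round(4),q.mean(0).round(4))
E
```

```text
time_s: 28.4
position: [0.6047, 0.128, 0.2013]
eef_rot: [[-1.0, -0.016, -0.007], [-0.016, 1.0, -0.002], [0.007, -0.002, -1.0]]
force: [-0.7, 0.7, -0.7]
opening: 0.06
[0.60450096 0.12785841 0.20099079]
[258 203]
washer 603.6 127.6 r 22.2 bbox mid [603.6 127.6]
0.131 0.138 2627 [0.6039 0.1282 0.1345] [0.0432 0.0428 0.007 ] [0.6031 0.1281 0.1338]
0.145 0.149 145 [0.602  0.1278 0.147 ] [0.0115 0.0115 0.004 ] [0.601  0.1278 0.1468]
0.149 0.156 105 [0.6024 0.1275 0.1504] [0.0069 0.0072 0.0027] [0.6023 0.1276 0.15  ]
```

View pics/w5.png

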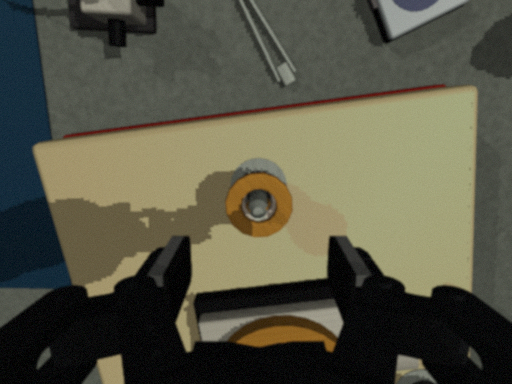

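Washer at (259,204) lies flat, 1.2 mm off the post axis (within the 2 mm). On to the bushing.

```bash
python3 -m handwheel '[[10,-30,0,0],[16,-50,0,0],[18,-55,0,0],[18,-55,0,0],[18,-55,0,0],[18,-55,0,0],[16,-50,10,0],[12,-35,20,0]]' 0.4 40
python3 -m handwheel '[[3,-10,20,0],[0,0,10,0],[0,0,0,0],[0,0,0,0],[0,0,0,0],[0,0,0,0],[0,0,0,0],[0,0,0,0]]' 0.4 40
python3 - <<'E'
from m import *
a=get_image('wrist');np.savez('w6.npz',**a);print(bot.get_obs()['position'])
K=a['intrinsics'];X=a['R']@[.466,-.2955,.02]+a['t'];p=K@X/X[2];p=p[:2].astype(int);print(p)
measure(a,'bush',(0,120,60),(8,255,255),(int(p[0]),int(p[1])),.011,60)
P=cloud(a).reshape(-1,3);n=(abs(P[:,0]-.466)<.03)&(abs(P[:,1]+.2955)<.03)
for lo,hi in((.008,.013),(.024,.033)):
    q=P[n&(P[:,2]>lo)&(P[:,2]<hi)]
    if len(q):print(lo,hi,len(q),((q.min(0)+q.max(0))/2).round(4),(q.max(0)-q.min(0)).round(4))
E
```

```text
time_s: 29.45
position: [0.4813, -0.2666, 0.167]
eef_rot: [[-1.0, -0.024, -0.011], [-0.024, 1.0, 0.001], [0.011, 0.001, -1.0]]
force: [-0.3, -0.0, -0.2]
opening: 0.0509
time_s: 30.45
position: [0.4767, -0.2773, 0.1352]
eef_rot: [[-1.0, -0.023, -0.013], [-0.023, 1.0, 0.002], [0.013, 0.002, -1.0]]
force: [1.0, 0.8, 0.5]
opening: 0.0511
[ 0.47671139 -0.27734601  0.13521572]
[235 175]
bush 465.3 -294.8 r 17.8 bbox mid [ 465.1 -294.6]
0.008 0.013 561 [ 0.4653 -0.2947  0.0105] [0.0352 0.0353 0.0049]
0.024 0.033 656 [ 0.4653 -0.2947  0.027 ] [0.0248 0.0248 0.0058]
```

```bash
python3 -m handwheel '[[4,-6,12,0],[4,-7,22,0],[2,-3,22,0],[0,0,20,0],[0,0,12,0],[0,0,4,0],[0,0,0,0],[0,0,0,0]]' 0.4 40
```

```text
time_s: 31.5
position: [0.4632, -0.2969, 0.038]
eef_rot: [[-1.0, -0.02, -0.015], [-0.02, 1.0, 0.001], [0.015, 0.001, -1.0]]
force: [0.6, 0.2, 0.5]
opening: 0.0516
```

```bash
python3 -m handwheel '[[-1.5,1,3,0],[-1.2,0.7,6,0],[0,0,6,0],[0,0,6,0],[0,0,3,0],[0,0,1,0],[0,0,0,0],[0,0,0,0]]' 0.4 40
```

```text
time_s: 32.5
position: [0.4665, -0.2951, 0.0121]
eef_rot: [[-1.0, -0.02, -0.013], [-0.02, 1.0, -0.0], [0.013, 0.0, -1.0]]
force: [0.5, 0.2, -0.0]
opening: 0.0512
```

```bash
python3 -m handwheel '[[0.8,0,-1,0],[0,0,0,0],[0,0,0,0],[0,0,0,0],[0,0,0,0],[0,0,0,0],[0,0,0,0],[0,0,0,0]]' 0.85 80
python3 - <<'E'
from m import *
a=get_image('wrist');np.savez('w7.npz',**a);cv2.imwrite('pics/w7.png',a['frame']);o=bot.get_obs();print(o['position'],o['opening'])
P=cloud(a).reshape(-1,3);n=(abs(P[:,0]-.466)<.03)&(abs(P[:,1]+.2955)<.03)
hsv=cv2.cvtColor(a['frame'],cv2.COLOR_BGR2HSV);m=(cv2.inRange(hsv,(0,120,50),(8,255,255))|cv2.inRange(hsv,(172,120,50),(180,255,255))).ravel()>0
for lo,hi in((.008,.013),(.026,.032)):
    q=P[n&m&(P[:,2]>lo)&(P[:,2]<hi)]
    if len(q):print(lo,hi,len(q),((q.min(0)+q.max(0))/2).round(4),(q.max(0)-q.min(0)).round(4),np.median(q[:,2]))
E
```

```text
time_s: 33.5
position: [0.4658, -0.2954, 0.0139]
eef_rot: [[-1.0, -0.02, -0.012], [-0.02, 1.0, -0.001], [0.012, -0.0, -1.0]]
force: [-0.6, -0.8, 1.8]
opening: 0.0228
[ 0.46582301 -0.29538855  0.01386314] 0.023050493927104718
0.008 0.013 1003 [ 0.4609 -0.295   0.0105] [0.0258 0.0307 0.005 ] 0.00997212183327088
0.026 0.032 1904 [ 0.4655 -0.2949  0.029 ] [0.0255 0.023  0.006 ] 0.027871274899590136
```

View pics/w7.png

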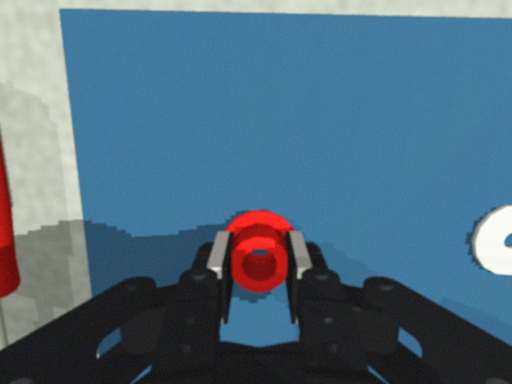

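Bushing at (260,258) is held by the hub, upright and centred. Carrying it to the post.

```bash
python3 -m handwheel '[[0,0,-25,0],[0,0,-42,0],[0,0,-42,0],[-4,12,-38,0],[-12,36,-15,0],[-17,51,0,0],[-18,56,0,0],[-18,56,0,0]]'
python3 -m handwheel '[[-18,56,0,0],[-18,55,0,0],[-16,50,0,0],[-12,35,0,0],[-4,13,0,0],[0,0,0,0],[0,0,0,0],[0,0,0,0]]'
```

```text
time_s: 34.55
position: [0.5338, -0.0849, 0.1786]
eef_rot: [[-1.0, -0.006, -0.013], [-0.006, 1.0, -0.003], [0.013, -0.003, -1.0]]
force: [0.1, -0.7, -0.5]
opening: 0.0225
time_s: 35.55
position: [0.6006, 0.1318, 0.1758]
eef_rot: [[-1.0, -0.009, -0.015], [-0.009, 1.0, -0.005], [0.015, -0.005, -1.0]]
force: [0.7, 0.5, -0.9]
opening: 0.0228
```

```bash
python3 -m handwheel '[[-1,-2,2,0],[-1,-2,4,0],[0,-0.4,3,0],[0,0,0,0],[0,0,0,0],[0,0,0,0],[0,0,0,0],[0,0,0,0]]'
```

```text
time_s: 36.55
position: [0.6026, 0.1243, 0.1662]
eef_rot: [[-1.0, -0.006, -0.015], [-0.006, 1.0, -0.006], [0.015, -0.006, -1.0]]
force: [0.6, -0.2, 0.2]
opening: 0.0229
```

```bash
python3 -m handwheel '[[-0.2,1.5,0,0],[0,1.2,1,0],[0,0,1,0],[0,0,0,0],[0,0,0,0],[0,0,0,0],[0,0,0,0],[0,0,0,0]]'
python3 - <<'E'
from h import *
print(bot.get_obs()['position'])
b=get_image('side');a=get_image('scene')
f=lambda im:(lambda p:cv2.resize(im['frame'][p[1]-25:p[1]+25,p[0]-25:p[0]+25],(400,400),interpolation=cv2.INTER_CUBIC))((lambda q:(q[:2]/q[2]).astype(int))(im['intrinsics']@(im['R']@[.6024,.1277,.15]+im['t'])))
cv2.imwrite('pics/c2.png',np.hstack([f(a),f(b)]))
E
```

```text
time_s: 37.55
position: [0.6028, 0.1272, 0.1641]
eef_rot: [[-1.0, -0.006, -0.015], [-0.006, 1.0, -0.006], [0.015, -0.006, -1.0]]
force: [-0.2, 0.1, -0.3]
opening: 0.0228
[0.60279959 0.12719898 0.16410315]
```

View pics/c2.png

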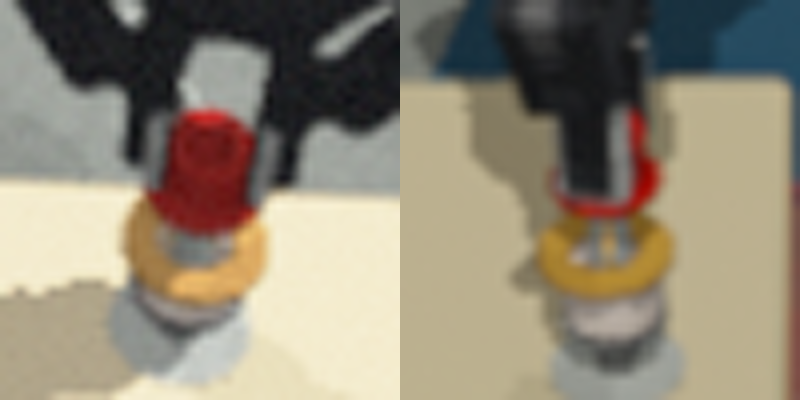

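Bushing sits in line above the post in both views, with washer and spacer stacked neatly beneath. Descending.

```bash
python3 -m handwheel '[[0,0,1.2,0],[0,0,1.5,0],[0,0,1.5,0],[0,0,1.5,0],[0,0,1.5,0],[0,0,1.5,0],[0,0,1,0],[0,0,0,0]]'
```

```text
time_s: 38.65
position: [0.6025, 0.1271, 0.1535]
eef_rot: [[-1.0, -0.006, -0.016], [-0.006, 1.0, -0.006], [0.016, -0.006, -1.0]]
force: [0.1, 0.8, -0.0]
opening: 0.0229
```

```bash
python3 -m handwheel '[[0,0,1,0],[0,0,1,0],[0,0,1,0],[0,0,1,0],[0,0,1,0],[0,0,1,0],[0,0,1,0],[0,0,1,0]]'
```

```text
time_s: 39.65
position: [0.6028, 0.1271, 0.1454]
eef_rot: [[-1.0, -0.006, -0.015], [-0.006, 1.0, -0.006], [0.015, -0.006, -1.0]]
force: [-0.0, -1.3, 0.2]
opening: 0.023
```

```bash
python3 - <<'E'
from h import *
a=get_image('wrist');o=bot.get_obs();print(o['position'],o['force'],o['opening'])
P=cloud(a).reshape(-1,3);n=(abs(P[:,0]-.6024)<.03)&(abs(P[:,1]-.1277)<.03)
hsv=cv2.cvtColor(a['frame'],cv2.COLOR_BGR2HSV);m=(cv2.inRange(hsv,(0,120,50),(8,255,255))|cv2.inRange(hsv,(172,120,50),(180,255,255))).ravel()>0
q=P[n&m];print(np.histogram(q[:,2]*1000,np.arange(126,172,3)))
q=q[q[:,2]>o['position'][2]+.01];print(np.median(q[:,2])-o['position'][2],((q.min(0)+q.max(0))/2))
E
```

```text
[0.6027477  0.12712799 0.1453236 ] [-0.54714966 -0.26339445  0.18310309] 0.022575776982346606
(array([   0,    0,    0,    0,  198,  655,  120,  126,  111,  118,  512,
       1287,    0,    0,    0]), array([126, 129, 132, 135, 138, 141, 144, 147, 150, 153, 156, 159, 162,
       165, 168, 171]))
0.014045020096869837 [0.60224138 0.12760739 0.15852349]
```

```bash
python3 -m handwheel '[[0,0,0.8,0],[0,0,0.8,0],[0,0,0.8,0],[0,0,0.8,0],[0,0,0.8,0],[0,0,0.8,0],[0,0,0.8,0],[0,0,0.8,0]]'
```

```text
time_s: 40.7
position: [0.6032, 0.1273, 0.1417]
eef_rot: [[-1.0, -0.005, -0.013], [-0.005, 1.0, -0.006], [0.013, -0.006, -1.0]]
force: [-1.8, -1.2, 8.6]
opening: 0.0228
```

```bash
python3 -m handwheel '[[0,0,1,0],[0,0,1,0],[0,0,1.2,0],[0,0,1.2,0],[0,0,1.2,0],[0,0,1.2,0],[0,0,1.2,0],[0,0,1.2,0]]'
```

```text
time_s: 41.7
position: [0.6032, 0.1273, 0.1417]
eef_rot: [[-1.0, -0.004, -0.008], [-0.004, 1.0, -0.008], [0.008, -0.008, -1.0]]
force: [-2.5, -1.4, 11.9]
opening: 0.0227
```

```bash
python3 -m handwheel '[[0,0,1.5,0],[0,0,1.7,0],[0,0,1.8,0],[0,0,1.9,0],[0,0,1.9,0],[0,0,1.9,0],[0,0,1.9,0],[0,0,1.9,0]]'
```

```text
time_s: 42.7
position: [0.6033, 0.1274, 0.1416]
eef_rot: [[-1.0, -0.003, -0.002], [-0.003, 1.0, -0.01], [0.002, -0.01, -1.0]]
force: [-4.4, -1.3, 16.2]
opening: 0.0227
```

```bash
python3 -m handwheel '[[0,0,2,0],[0,0,2.2,0],[0,0,2.3,0],[0,0,2.3,0],[0,0,2.3,0],[0,0,2.3,0],[0,0,2.3,0],[0,0,2.3,0]]'
python3 - <<'E'
from h import *
a=get_image('wrist');o=bot.get_obs();print(o['position'],o['force'],o['opening'])
P=cloud(a).reshape(-1,3);n=(abs(P[:,0]-.6024)<.03)&(abs(P[:,1]-.1277)<.03)
hsv=cv2.cvtColor(a['frame'],cv2.COLOR_BGR2HSV);m=(cv2.inRange(hsv,(0,120,50),(8,255,255))|cv2.inRange(hsv,(172,120,50),(180,255,255))).ravel()>0
q=P[n&m];q=q[q[:,2]>o['position'][2]+.01];print(np.median(q[:,2])-o['position'][2],((q.min(0)+q.max(0))/2))
E
```

```text
time_s: 43.7
position: [0.6034, 0.1274, 0.1416]
eef_rot: [[-1.0, -0.002, 0.006], [-0.002, 1.0, -0.013], [-0.006, -0.013, -1.0]]
force: [-4.5, -1.7, 18.6]
opening: 0.0231
[0.60336459 0.12742752 0.14157508] [-5.25514153 -1.60659099 18.76712665] 0.022765815301328107
0.014037544849622802 [0.6027055  0.12795133 0.15466945]
```

```bash
python3 -m handwheel '[[0,0,2.3,0],[0,0,2.5,0],[0,0,2.6,0],[0,0,2.6,0],[0,0,0,0],[0,0,0,0],[0,0,0,0],[0,0,0,0]]'
python3 -m handwheel '[[0,0,0,0],[0,0,0,0],[0,0,0,0],[0,0,0,0],[0,0,-5,0],[0,0,-15,0],[0,0,-20,0],[0,0,-10,0]]' 0.4 40
python3 - <<'E'
from h import *
a=get_image('wrist');o=bot.get_obs();print(o['position'],o['force'],o['opening'])
c=get_image('side');d=get_image('scene');np.savez('w8.npz',**a)
P=cloud(a).reshape(-1,3);n=(abs(P[:,0]-.6024)<.03)&(abs(P[:,1]-.1277)<.03)
hsv=cv2.cvtColor(a['frame'],cv2.COLOR_BGR2HSV);m=(cv2.inRange(hsv,(0,120,50),(8,255,255))|cv2.inRange(hsv,(172,120,50),(180,255,255))).ravel()>0
Q=P[n&m];print(np.histogram(Q[:,2]*1000,np.arange(126,162,2)))
for lo,hi in((.134,.142),(.152,.16)):
    q=Q[(Q[:,2]>lo)&(Q[:,2]<hi)];z0=np.median(q[:,2]);q=q[abs(q[:,2]-z0)<.0025]
    A=np.c_[q[:,:2]-q[:,:2].mean(0),np.ones(len(q))];s=np.linalg.lstsq(A,q[:,2],rcond=None)[0]
    print(len(q),z0,((q.min(0)+q.max(0))/2).round(4),'slope',s.round(4))
f=lambda im,r:(lambda p:cv2.resize(im['frame'][p[1]-r:p[1]+r,p[0]-r:p[0]+r],(400,400),interpolation=cv2.INTER_CUBIC))((lambda q:(q[:2]/q[2]).astype(int))(im['intrinsics']@(im['R']@[.6024,.1277,.14]+im['t'])))
cv2.imwrite('pics/c3.png',np.hstack([f(d,25),f(c,25)]))
E
```

```text
time_s: 44.75
position: [0.603, 0.1273, 0.142]
eef_rot: [[-1.0, -0.001, 0.01], [-0.001, 1.0, -0.015], [-0.01, -0.015, -1.0]]
force: [-1.2, -1.1, 5.0]
opening: 0.0229
time_s: 45.75
position: [0.6023, 0.1283, 0.1936]
eef_rot: [[-1.0, -0.001, 0.009], [-0.002, 1.0, -0.015], [-0.009, -0.015, -1.0]]
force: [-0.1, -0.2, -0.3]
opening: 0.0514
[0.60280773 0.1285193  0.19458664] [ 1.01095893 -0.21730871  1.22013121] 0.051402960202935534
(array([  0,   0,   0,   6,   2, 252, 500,  42,  42,  42,  38,  61,  43,
        62, 378, 679,  10]), array([126, 128, 130, 132, 134, 136, 138, 140, 142, 144, 146, 148, 150,
       152, 154, 156, 158, 160]))
774 0.13831157224310398 [0.6    0.1274 0.1385] slope [ 0.0257 -0.015   0.1383]
1074 0.1562514165914286 [0.6019 0.1278 0.1561] slope [ 0.0372 -0.019   0.1562]
```

View pics/c3.png

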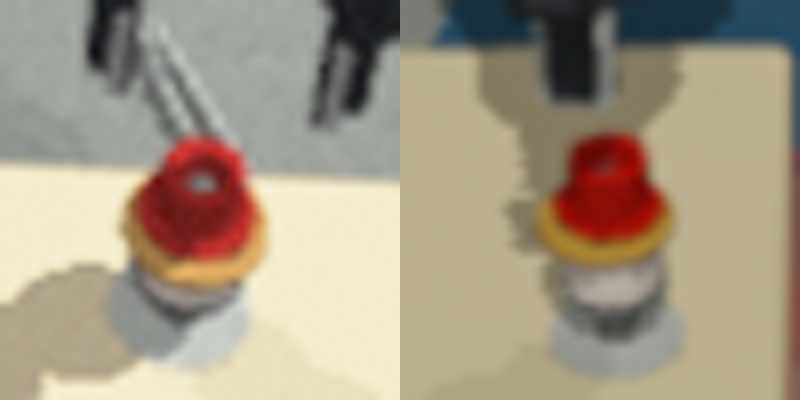

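The stack looks right in both views, but the fitted slope hints at a slight tilt. Checking that against reference surfaces.

```bash
python3 - <<'E'
from h import *
def fit(f,xy,lo,hi,col,R=.03,R0=0):
    a=dict(np.load(f));P=cloud(a).reshape(-1,3);h=cv2.cvtColor(a['frame'],cv2.COLOR_BGR2HSV)
    m={'r':lambda:cv2.inRange(h,(0,120,50),(8,255,255))|cv2.inRange(h,(172,120,50),(180,255,255)),'y':lambda:cv2.inRange(h,(10,100,60),(35,255,255)),'a':lambda:np.full(h.shape[:2],255,np.uint8)}[col]().ravel()>0
    r=np.hypot(P[:,0]-xy[0],P[:,1]-xy[1]);q=P[m&(r<R)&(r>R0)&(P[:,2]>lo)&(P[:,2]<hi)];q=q[abs(q[:,2]-np.median(q[:,2]))<.0025]
    A=np.c_[q[:,:2]-q[:,:2].mean(0),np.ones(len(q))];print(f,col,len(q),np.linalg.lstsq(A,q[:,2],rcond=None)[0].round(4))
fit('w5.npz',(.6036,.1276),.131,.138,'y')
fit('w5.npz',(.6036,.1276),.08,.09,'a',.06,.04)
fit('w8.npz',(.6036,.1276),.08,.09,'a',.06,.04)
fit('w8.npz',(.6036,.1276),.13,.136,'y')
fit('w8.npz',(.6024,.1277),.152,.16,'r',.0115)
fit('w6.npz',(.4653,-.2947),.024,.033,'r')
fit('w6.npz',(.4653,-.2947),.008,.013,'r')
E
```

```text
w5.npz y 2512 [ 0.0024 -0.0009  0.1338]
w5.npz a 9642 [ 0.0013 -0.0003  0.0841]
w8.npz a 10014 [ 0.0015 -0.0001  0.0841]
w8.npz y 964 [0.0067 0.0022 0.1337]
w8.npz r 821 [ 0.0246 -0.0222  0.1564]
w6.npz r 641 [0.0008 0.0004 0.0278]
w6.npz r 539 [-0.0073 -0.0024  0.0099]
```

The bushing is tilted about 1.8° (the tool tipped slightly under load), while the reference surfaces fit flat. I'll shut the fingers and press centrally on the hub's top face, so that the flange can level itself.

```bash
python3 -m handwheel '[[0,-0.5,0,0],[0,-0.5,4,0],[0,0,7,0],[0,0,7,0],[0,0,5,0],[0,0,2,0],[0,0,0,0],[0,0,0,0]]' 1 40
```

```text
time_s: 46.9
position: [0.6004, 0.1259, 0.1629]
eef_rot: [[-1.0, -0.002, 0.003], [-0.002, 1.0, -0.017], [-0.003, -0.017, -1.0]]
force: [-0.0, 0.5, -0.6]
opening: -0.0002
```

```bash
python3 -m handwheel '[[-1.5,0.5,0,0],[-1.5,0.4,0,0],[-0.3,0,0.7,0],[0,0,1,0],[0,0,1,0],[0,0,0.7,0],[0,0,0,0],[0,0,0,0]]'
```

```text
time_s: 47.9
position: [0.6043, 0.1269, 0.1598]
eef_rot: [[-1.0, -0.002, 0.004], [-0.002, 1.0, -0.016], [-0.004, -0.016, -1.0]]
force: [-0.0, -0.0, 0.3]
opening: 0.0002
```

```bash
python3 -m handwheel '[[0,0,0.8,0],[0,0,0.8,0],[0,0,0.7,0],[0,0,0.7,0],[0,0,0.7,0],[0,0,0.7,0],[0,0,0.7,0],[0,0,0.7,0]]'
```

```text
time_s: 48.9
position: [0.6052, 0.1267, 0.1568]
eef_rot: [[-1.0, -0.001, 0.007], [-0.001, 1.0, -0.017], [-0.007, -0.017, -1.0]]
force: [-1.0, -0.8, 5.8]
opening: 0.0
```

```bash
python3 -m handwheel '[[0.5,0.2,0,0],[0.5,0.2,0,0],[0.3,0,0.5,0],[0.3,0,1,0],[0.3,0,1.8,0],[0.3,0,2.2,0],[0.3,0,2.3,0],[0.3,0,2.3,0]]'
```

```text
time_s: 49.9
position: [0.6054, 0.1268, 0.1565]
eef_rot: [[-1.0, 0.001, 0.017], [0.001, 1.0, -0.018], [-0.017, -0.018, -1.0]]
force: [-3.7, -1.9, 17.6]
opening: -0.0003
```

```bash
python3 -m handwheel '[[0,0,2.3,0],[0,0,2.5,0],[0,0,2.6,0],[0,0,0,0],[0,0,-3,0],[0,0,-12,0],[0,0,-20,0],[0,0,-10,0]]'
cat > t.py <<'E'
from h import *
a=get_image('wrist');np.savez('w9.npz',**a)
P=cloud(a).reshape(-1,3);h=cv2.cvtColor(a['frame'],cv2.COLOR_BGR2HSV);print(bot.get_obs()['position'])
m=(cv2.inRange(h,(0,120,50),(8,255,255))|cv2.inRange(h,(172,120,50),(180,255,255))).ravel()>0
r=np.hypot(P[:,0]-.6024,P[:,1]-.1277)
for lo,hi,R in((.134,.142,.017),(.152,.16,.0115)):
    q=P[m&(r<R)&(P[:,2]>lo)&(P[:,2]<hi)];q=q[abs(q[:,2]-np.median(q[:,2]))<.0025]
    A=np.c_[q[:,:2]-[.6024,.1277],np.ones(len(q))];print(len(q),np.linalg.lstsq(A,q[:,2],rcond=None)[0].round(4),((q.min(0)+q.max(0))/2).round(4))
E
python3 t.py
```

```text
time_s: 50.9
position: [0.6026, 0.128, 0.2023]
eef_rot: [[-1.0, 0.001, 0.016], [0.001, 1.0, -0.019], [-0.016, -0.019, -1.0]]
force: [-0.6, -0.3, -0.3]
opening: 0.0003
[0.60307089 0.12819096 0.20327266]
673 [-0.0041 -0.0038  0.1379] [0.599  0.1277 0.138 ]
719 [-0.0205 -0.0029  0.1557] [0.6015 0.1277 0.1555]
```

Flange height and slope now match flush (y levelled), but the hub suggests a slight over-correction in x, because that push landed ~3 mm towards +x. One more push, nearer the axis.

```bash
python3 -m handwheel '[[1.2,0,0,0],[1,0,5,0],[0.5,0,8,0],[0,0,9,0],[0,0,8,0],[0,0,5,0],[0,0,2,0],[0,0,0,0]]' 1 40
```

```text
time_s: 51.95
position: [0.5991, 0.1268, 0.1609]
eef_rot: [[-1.0, 0.001, 0.012], [0.001, 1.0, -0.02], [-0.012, -0.02, -1.0]]
force: [-0.6, -0.2, -0.3]
opening: -0.0002
```

```bash
python3 -m handwheel '[[-1,0.3,0.5,0],[-0.8,0.3,0.7,0],[0,0.1,0.7,0],[0,0,0.7,0],[0,0,0.7,0],[0,0,0.7,0],[0,0,0.7,0],[0,0,0.7,0]]'
```

```text
time_s: 52.95
position: [0.6018, 0.1277, 0.1569]
eef_rot: [[-1.0, 0.002, 0.014], [0.001, 1.0, -0.02], [-0.014, -0.02, -1.0]]
force: [-2.4, -0.4, 7.8]
opening: -0.0004
```

```bash
python3 -m handwheel '[[0,0,0.5,0],[0.2,0,1,0],[0.2,0,1.5,0],[0.2,0,2,0],[0.2,0,2.2,0],[0.2,0,2.3,0],[0.2,0,2.4,0],[0.2,0,2.5,0]]'
```

```text
time_s: 53.95
position: [0.602, 0.1279, 0.1567]
eef_rot: [[-1.0, 0.003, 0.024], [0.003, 1.0, -0.022], [-0.024, -0.021, -0.999]]
force: [-5.5, -2.3, 19.0]
opening: 0.0
```

```bash
python3 -m handwheel '[[0,0,2.5,0],[0,0,0,0],[0,0,0,0],[0,0,-3,0],[0,0,-12,0],[0,0,-20,0],[0,0,-12,0],[0,0,0,0]]' 1 40
python3 -m handwheel '[[-10,0,0,0],[-20,0,0,0],[-15,0,0,0],[-5,0,0,0],[0,0,0,0],[0,0,0,0],[0,0,0,0],[0,0,0,0]]' 0.4 40
python3 t.py
```

```text
time_s: 54.95
position: [0.6011, 0.1291, 0.2064]
eef_rot: [[-1.0, 0.003, 0.026], [0.003, 1.0, -0.021], [-0.026, -0.021, -0.999]]
force: [0.1, 0.4, 0.5]
opening: 0.0001
time_s: 55.95
position: [0.6515, 0.1281, 0.2044]
eef_rot: [[-1.0, 0.003, 0.02], [0.002, 1.0, -0.023], [-0.02, -0.023, -1.0]]
force: [-0.1, -0.8, 0.5]
opening: 0.0511
[0.65149926 0.12814155 0.20437566]
843 [ 0.003  -0.0006  0.1379] [0.6027 0.1275 0.1382]
923 [-0.0014 -0.0003  0.1557] [0.6024 0.1277 0.1557]
```

Now level: slopes ≤ 0.003, hub top at 0.1557 and flange top at 0.1379, which is what a flush seat should give. One final look, then handing in.

```bash
python3 - <<'E'
from h import *
c=get_image('side');d=get_image('scene')
f=lambda im,r:(lambda p:cv2.resize(im['frame'][p[1]-r:p[1]+r,p[0]-r:p[0]+r],(400,400),interpolation=cv2.INTER_CUBIC))((lambda q:(q[:2]/q[2]).astype(int))(im['intrinsics']@(im['R']@[.6024,.1277,.14]+im['t'])))
cv2.imwrite('pics/c4.png',np.hstack([f(d,30),f(c,30)]))
E
```

```text
(no output)
```

View pics/c4.png

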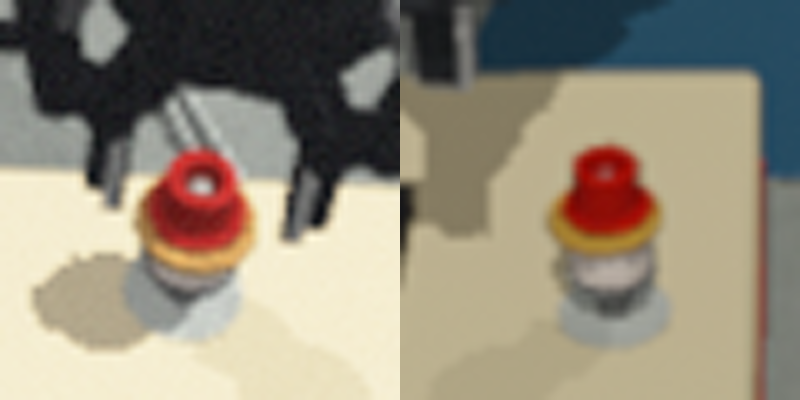

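Both views show the full stack of collar, spacer, washer and bushing, upright, with the gripper clear of it.

```bash
python3 -c "
from station import bot
print(bot.job_done())"
```

```text
the job is handed in; nothing more can be done
None
```

The front column is built up: spacer, then washer, then bushing nose down. I handed it in at about 56 s, with the gripper clear of everything.

- **Spacer and washer:** I lowered each one onto its seat at low speed and pressed it with 8–9 N before letting go. The washer lay flat, about 1.2 mm off the post axis, inside the 2 mm allowed.
- **Bushing:** I slid it down until it stopped and pushed it up to about 19 N while gripped. After release, a check showed it tilted about 1.8°, so it was not yet flush.
- **Tilt fix:** I pressed on the hub's top face with the shut fingers, twice. The first push (17.6 N reading) over-corrected it slightly; the second, nearer the axis, levelled it. The second push read 19 N, with one slightly harder step after that reading, so the peak was probably about 20 N.
- **Last checks:** The bushing's slope is 0.003 or less. Its hub top sits 22 mm above the washer's measured top and its flange top 4 mm above, as a flush seat should give. Both camera views show the stack upright.
- **What disagreed or was not checked:** I saw no clear spring force during the first part of the slide, only close to the seat. I did not check the bench separately for moved items. On the first approach to the spacer a finger came close to its side, but no contact force showed.

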